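Find the loose blade cassette in the juicer's accessory box

TASK

One of the three orange blade cassettes in the dark accessory box has a broken clip and lies loose, though it looks just like the others. Feel them to find it, lift it out of the box and set it down upright, flat inside the white drying tray, keeping hold of it until it is down rather than dropping it. Leave the two clipped cassettes in place, and leave the green brush in the box and the blue mug where they are.

Things in the scene. Friction and masses are not known exactly. Their poses are not given: they have to be found in the camera images.
- box: dark grey opaque open box, fixed, 212 x 302 x 60 high outside, walls and floor 6 thick. Origin: centre of its underside, on the table; x along the 212 side, y along the 302 side. Three cassettes lie side by side on its floor, 85 apart, lengths along box x, each between two black end posts (26 wide, 6 thick, 18 high above the floor, 58 to 64 from the cassette's centre)
- box_in (a point): centre of the box's inner floor, 6 above the table. Two cassettes are held to this floor by sound clips: 1 to 2 mm of play, then no give. The third one's clip is broken and does not hold it: it slides sideways and lifts with only its own weight. Which one changes from start to start and cannot be seen, only felt, as the clips' lips are hidden under the cassettes
- cassette_a: one of three like blade cassettes, 110 long x 40 wide x 38 high, 0.13 to 0.25 kg. Origin: centre of underside; x along its length, z up. Orange top 110 x 40, from 20 to 38 high: grip it across its 40 width. Black waist 84 x 20 and foot 110 x 28 x 6 below. Starts flat on the box floor at box x = 15, y = -85. It may be the loose one or a clipped one: see box_in
- cassette_b: one of three like blade cassettes, 110 long x 40 wide x 38 high, 0.13 to 0.25 kg. Origin: centre of underside; x along its length, z up. Orange top 110 x 40, from 20 to 38 high: grip it across its 40 width. Black waist 84 x 20 and foot 110 x 28 x 6 below. Starts flat on the box floor at box x = 15, y = 0. It may be the loose one or a clipped one: see box_in
- cassette_c: one of three like blade cassettes, 110 long x 40 wide x 38 high, 0.13 to 0.25 kg. Origin: centre of underside; x along its length, z up. Orange top 110 x 40, from 20 to 38 high: grip it across its 40 width. Black waist 84 x 20 and foot 110 x 28 x 6 below. Starts flat on the box floor at box x = 15, y = +85. It may be the loose one or a clipped one: see box_in
- tray: white drying tray, fixed, 176 x 112 outside, 12 high with a rim 5 thick and a floor 5 thick (166 x 102 inside). Origin: centre of its underside on the table; x along the 176 side. A cassette fits flat in it with its length roughly along the tray's x, either way round
- brush: green cleaning brush, 160 long, up to 24 wide, 18 high, loose, lying on the box floor along box y at box x = -83, beside the ends of the cassettes; origin at the middle of its underside; to be left alone
- mug: blue mug, 80 across and 90 high, loose, to the robot's left; origin: centre of its underside; to be left alone
Mind the look-alikes: they are no part of the job. What is shaped like the cassette_c but grey is not meant.

How it is judged:
On the way, in this order (a step that is already met when the one before it is completed fails the run):
1. one cassette is lifted clear of the box, held in the fingers (((z of cassette_a in the frame of box above 0.062 m and contact force between cassette_a and the fingers above 0.5 N) or (z of cassette_b in the frame of box above 0.062 m and contact force between cassette_b and the fingers above 0.5 N) or (z of cassette_c in the frame of box above 0.062 m and contact force between cassette_c and the fingers above 0.5 N))), for 0.1 s.
2. the cassette is brought down into the tray still held in the fingers (its underside within about 15 mm of the tray floor) (((x of cassette_a in the frame of tray between -0.032 and 0.032 m and y of cassette_a in the frame of tray between -0.035 and 0.035 m and z of cassette_a in the frame of tray below 0.02 m and contact force between cassette_a and the fingers above 0.5 N) or (x of cassette_b in the frame of tray between -0.032 and 0.032 m and y of cassette_b in the frame of tray between -0.035 and 0.035 m and z of cassette_b in the frame of tray below 0.02 m and contact force between cassette_b and the fingers above 0.5 N) or (x of cassette_c in the frame of tray between -0.032 and 0.032 m and y of cassette_c in the frame of tray between -0.035 and 0.035 m and z of cassette_c in the frame of tray below 0.02 m and contact force between cassette_c and the fingers above 0.5 N))), for 0.05 s.
At the end, for the whole second after the job is handed in: The loose cassette rests flat and upright (within 0.08 rad) on the floor of the drying tray, inside the rim, released and at rest; the other two cassettes are within 6 mm of where they started (the brush and the mug within 30 mm) (((x of cassette_a in the frame of tray between -0.032 and 0.032 m and y of cassette_a in the frame of tray between -0.035 and 0.035 m and z of cassette_a in the frame of tray below 0.009 m and angle between cassette_a's own z axis and vertical below 0.08 rad and linear speed of cassette_a below 0.02 m/s and angular speed of cassette_a below 0.1 rad/s and distance of each of cassette_b, cassette_c from where it was at the start of the episode below 0.006 m) or (x of cassette_b in the frame of tray between -0.032 and 0.032 m and y of cassette_b in the frame of tray between -0.035 and 0.035 m and z of cassette_b in the frame of tray below 0.009 m and angle between cassette_b's own z axis and vertical below 0.08 rad and linear speed of cassette_b below 0.02 m/s and angular speed of cassette_b below 0.1 rad/s and distance of each of cassette_a, cassette_c from where it was at the start of the episode below 0.006 m) or (x of cassette_c in the frame of tray between -0.032 and 0.032 m and y of cassette_c in the frame of tray between -0.035 and 0.035 m and z of cassette_c in the frame of tray below 0.009 m and angle between cassette_c's own z axis and vertical below 0.08 rad and linear speed of cassette_c below 0.02 m/s and angular speed of cassette_c below 0.1 rad/s and distance of each of cassette_a, cassette_b from where it was at the start of the episode below 0.006 m))); the robot touches nothing.
It fails at once if the brush is pushed more than 30 mm (distance of brush from where it was at the start of the episode above 0.03 m).
It fails at once if the mug is pushed more than 30 mm (distance of mug from where it was at the start of the episode above 0.03 m).
It also fails if it takes over 61 s, if anything falls off the work surface, if the arm or the gripper's body presses on something with over 40 N, if the wrist force passes 120 N, or if a joint passes its speed limit or range.

ROBOT

A 6-joint arm with a two-finger parallel gripper is mounted at the origin on the work surface. World frame = base frame: x ahead of the robot, y to its left, z up, the work surface at z = 0. Lengths are in m, angles in rad, forces in N, time in s.
With the tool pointing down it reaches from about 0.3 to 0.875 m from the base axis. Payload 4.2 kg.
Tool frame: the origin (TCP) lies midway between the tips of the shut fingers; the grasp point (between the pads) lies 19 mm behind it; z points along the fingers, y is the line along which they close (so a half turn about z gives the same grasp; the last joint's range is limited). The gripper opens to 85 mm and grips with 20 to 120 N. Pads are 22 mm wide; open, the fingers measure 114 mm over their backs; the gripper's body (76 mm by 85 mm) begins 54 mm behind the grasp point. The pads swing forward as they close: fully open they stand 13 mm farther back than shut.
Start: joints at [-1.163, 0.32, 1.565, -0, 1.257, -0.02], TCP at [0.239, -0.523, 0.231] pointing down, gripper open.
Joint ranges: [-3.11, 3.11], [-0.84, 2.01], [0.21, 2.61], [-1.34, 4.49], [0.05, 2.63], [-2.56, 2.56]. Speed limits (rad/s): [2.57, 2.57, 3.14, 3.14, 3.14, 3.14].

INTERFACE

Orientations are given as a 3x3 rotation matrix whose columns are the frame's x, y, z axes.
In Python, from workcell import * gives the robot as it stands. The module is installed in compiled form; this text tells all that it offers. Calls block until the motion is done:
- goto(position, orientation): joint-space move of the TCP to a pose.
- move_linear(position, rate=0.15, orientation=None, until_force=None): straight line of the TCP; orientation=None keeps the orientation; rate is the mean speed in m/s. With until_force (N) it stops when the force on the tool has changed by that much, and returns True; else False.
- move_joints(angles): joint-space move.
- open_gripper() and grab(): open the fingers fully, or close them until they stop; the grip force is fixed at half the most.
- wait(seconds).
- solve_ik(position, orientation): joint angles nearest the present ones, or None.
- grab_frame(name): name is "scene" or "side" or "wrist"; returns (picture, depth): 400x640x3 uint8, red, green, blue; 400x640 float32, m along the optical axis (not along the pixel's ray), 0 where there is no reading.
- get_calibration(name): a dict with "fov_y" (degrees; the focal length in pixels is half the picture's height over the tangent of half this angle, whatever the lens; pixels are square), "cx", "cy" (the principal point, pixels), "T" (4x4, takes a point from camera to world coordinates); the wrist camera has in their place "hand_eye" (4x4, takes a point from camera to tool coordinates, whose origin is the TCP and whose axes are the flange's). Camera axes: x right, y down, z forward; pixel columns grow to the right and rows downward; lengths in m; the calibration is good to about 2 mm. A picture is of the moment at which its call begins: read the wrist's pose just before it. get_calibration takes no time and is no camera call.
A pose or a line that the arm cannot do raises PlanningError and nothing moves.
- sign_off(): hands the job in; it is judged then, once.
Readings, each from a call of its own:
- current_t(): time.
- current_joint_positions(): joint angles.
- current_joint_vel(): joint speeds.
- current_effort(): joint torques, N m.
- current_position(): TCP position.
- current_ee_rot(): TCP orientation.
- current_wrist_force(): force on the tool from outside, world axes, zero at the start.
- current_wrist_torque(): the same for the moment, N m.
- current_width(): opening from 0.0 (shut) to 1.0 (fully open).
- current_gripper_force(): force on a finger pad.
Only numpy, scipy, OpenCV 4.12 (cv2) and the standard library are available. Lean on these libraries where they do the work, as an engineer would, in place of code of your own. Each camera call takes 0.05 s, during which the arm holds its last target. There are 200 camera calls.

## Working session

There is one attempt and no reset: what is moved stays moved. The work goes in short steps, each a Python script; the robot and the scene stay as the last script left them, time stands still between calls to the robot, and variables do not carry over. Pictures are saved under pics/ and viewed, at most 10 in all, crops included, and the job is handed in when it is done.

```bash
mkdir -p pics && python3 - <<'E'
from workcell import *
import numpy as np, cv2
for n in ("scene","side"):
    p,d=grab_frame(n); c=get_calibration(n)
    np.savez(f"pics/{n}.npz",p=p,d=d,T=c["T"],f=200/np.tan(np.radians(c["fov_y"]/2)),cx=c["cx"],cy=c["cy"])
    cv2.imwrite(f"pics/{n}.png",p[:,:,::-1]); print(n,c,(d>0).mean())
print(get_calibration("wrist"),current_t(),current_ee_rot())
E
```

```text
scene {'fov_y': 55.54576008208867, 'cx': 321.06064745782317, 'cy': 195.52425713065918, 'T': array([[-0.34439886,  0.63992274, -0.68694127,  1.12310607],
       [ 0.93868974,  0.22236856, -0.26346499,  0.34376344],
       [-0.0158431 , -0.73556176, -0.67727239,  0.67617454],
       [ 0.        ,  0.        ,  0.        ,  1.        ]])} 0.99608203125
side {'fov_y': 53.12561930256028, 'cx': 307.2740791830154, 'cy': 196.02025141146473, 'T': array([[-0.94988754, -0.18255744,  0.25374485,  0.17569368],
       [-0.31213539,  0.59778803, -0.73839079,  1.00091024],
       [-0.0168869 , -0.78059096, -0.62481404,  0.7905889 ],
       [ 0.        ,  0.        ,  0.        ,  1.        ]])} 0.9960859375
{'fov_y': 62.99677856005458, 'cx': 327.3014865330667, 'cy': 198.50388762032821, 'hand_eye': array([[-5.07725523e-04, -9.56353871e-01, -2.92210567e-01,
         7.40230102e-02],
       [ 9.99999597e-01, -7.01937243e-04,  5.59784964e-04,
         1.30875994e-04],
       [-7.40465997e-04, -2.92210165e-01,  9.56353842e-01,
        -1.41537741e-01],
       [ 0.00000000e+00,  0.00000000e+00,  0.00000000e+00,
         1.00000000e+00]])} 0.1 [[ 9.09879782e-01  4.14871529e-01 -6.30073398e-04]
 [ 4.14872007e-01 -9.09878627e-01  1.44979657e-03]
 [ 2.81890008e-05 -1.58054040e-03 -9.99998751e-01]]
```

View pics/scene.png

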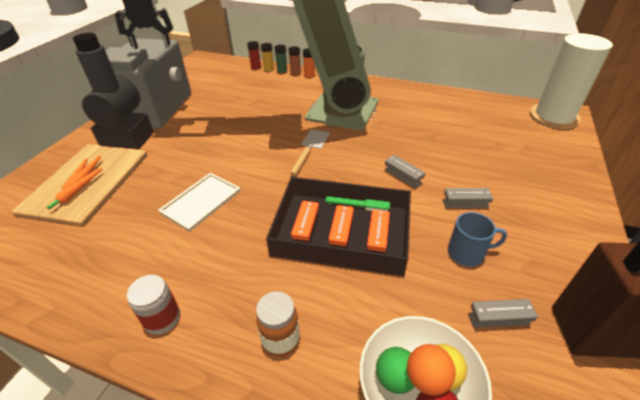

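View pics/side.png

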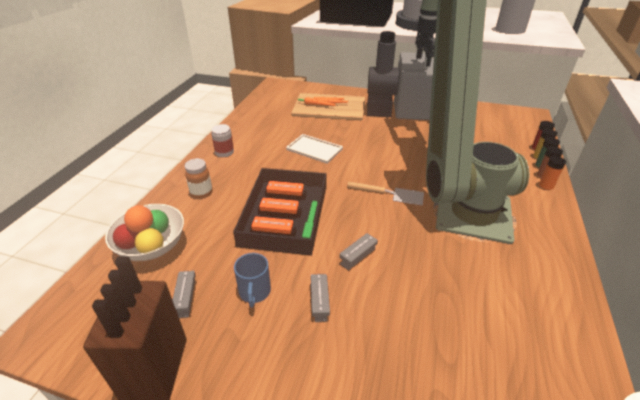

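The scene view shows the box near (342,225), the orange tops at (306,219), (342,225) and (378,229), the brush at (358,203), the tray at (200,200) and the mug at (470,240). In the side view the tops are at (285,187), (279,206) and (273,225), and the tray at (315,148). Next I fit the tops and tray from the depth in both views.

```bash
cat > meas.py <<'E'
import numpy as np, cv2
def cloud(p,d,T,f,cx,cy):
    v,u=np.mgrid[:400,:640]
    P=np.stack([(u-cx)/f*d,(v-cy)/f*d,d],-1)
    return P@T[:3,:3].T+T[:3,3]
def blobs(p,d,W,roi,kind,zlo,zhi,amin=60):
    h=cv2.cvtColor(p,cv2.COLOR_RGB2HSV).astype(int); H,S,V=h[...,0],h[...,1],h[...,2]
    m={'o':(H<14)&(S>190)&(V>150),'w':(S<60)&(V>150),'g':(H>45)&(H<75)&(S>120),'k':(V<75)&(S<140)}[kind]
    m&=(d>0)&(W[...,2]>zlo)&(W[...,2]<zhi)
    r=np.zeros_like(m); x0,y0,x1,y1=roi; r[y0:y1,x0:x1]=1; m&=r
    n,l,s,c=cv2.connectedComponentsWithStats(m.astype(np.uint8))
    for i in range(1,n):
        if s[i,4]<amin: continue
        Q=W[l==i]; (cx,cy),wh,a=cv2.minAreaRect((Q[:,:2]*1000).astype(np.float32))
        print(kind,c[i].round(),s[i,4],'rect c',round(cx,1),round(cy,1),'wh',np.round(wh,1),'ang',round(a,1),'z med',np.median(Q[:,2]).round(4),'z95',np.percentile(Q[:,2],95).round(4),'mean',Q.mean(0).round(4))
E
python3 - <<'E'
from meas import *
rois={'scene':[(285,190,400,255),(150,165,250,235),(260,175,420,275)],'side':[(240,170,315,240),(280,130,350,166),(230,165,335,255)]}
for n in rois:
    z=np.load(f'pics/{n}.npz'); W=cloud(*[z[k] for k in ('p','d','T','f','cx','cy')])
    print(n); a=(z['p'],z['d'],W)
    blobs(*a,rois[n][0],'o',.03,.06); blobs(*a,rois[n][1],'w',-.01,.03); blobs(*a,rois[n][2],'g',0,.05,40); blobs(*a,rois[n][2],'k',.054,.07,80)
E
```

```text
scene
o [305. 221.] 441 rect c 564.7 89.0 wh [110.7  40.7] ang 8.0 z med 0.0433 z95 0.0452 mean [0.5734 0.0925 0.0424]
o [341. 226.] 459 rect c 551.0 173.0 wh [111.1  40.3] ang 8.6 z med 0.0433 z95 0.0453 mean [0.5613 0.1757 0.0424]
o [379. 232.] 464 rect c 539.6 257.1 wh [108.9  39.5] ang 8.8 z med 0.0433 z95 0.0455 mean [0.5501 0.2591 0.0426]
w [199. 201.] 1784 rect c 562.3 -205.7 wh [112.4 175.5] ang 75.3 z med 0.0051 z95 0.0118 mean [ 0.5659 -0.2075  0.0057]
g [358. 202.] 489 rect c 446.2 179.5 wh [ 34.1 167.5] ang 8.9 z med 0.0205 z95 0.0249 mean [0.4491 0.1839 0.0197]
k [330. 235.] 716 rect c 537.6 170.4 wh [210.4 293.8] ang 8.7 z med 0.0583 z95 0.0608 mean [0.6028 0.1595 0.058 ]
k [374. 188.] 115 rect c 426.4 214.0 wh [  6.7 168.9] ang 8.6 z med 0.056 z95 0.0596 mean [0.4269 0.2147 0.0564]
side
w [314. 148.] 724 rect c 557.7 -203.6 wh [117.9 176.4] ang 74.4 z med 0.0041 z95 0.0106 mean [ 0.5586 -0.2053  0.0046]
```

```bash
cat > lib.py <<'E'
from workcell import *
from meas import *
def R(deg):
    a=np.radians(deg); c,s=np.cos(a),np.sin(a)
    return np.array([[c,s,0],[s,-c,0],[0,0,-1.]])
def wrist(name):
    T=np.eye(4); T[:3,:3]=current_ee_rot(); T[:3,3]=current_position()
    p,d=grab_frame("wrist"); c=get_calibration("wrist")
    cv2.imwrite(f"pics/{name}.png",p[:,:,::-1])
    return p,d,cloud(p,d,T@c["hand_eye"],200/np.tan(np.radians(c["fov_y"]/2)),c["cx"],c["cy"])
E
python3 - <<'E'
from lib import *
z=np.load('pics/side.npz'); W=cloud(*[z[k] for k in ('p','d','T','f','cx','cy')])
print(cv2.cvtColor(z['p'],cv2.COLOR_RGB2HSV)[206,279],W[206,279],z['p'][206,279])
for u,v in((285,187),(279,206),(273,225)):
    m=(z['p'][...,0]>130)&(z['p'][...,2]<80)&(z['p'][...,1]<100)
    m[:v-9]=0;m[v+10:]=0;m[:,:u-30]=0;m[:,u+30:]=0
    Q=W[m]; print(m.sum(),cv2.minAreaRect((Q[:,:2]*1000).astype(np.float32)),np.median(Q[:,2]))
goto([.545,.172,.25],R(8.6))
a=wrist('w1'); print(current_t(),current_position())
blobs(*a,(0,0,640,400),'o',.03,.06); blobs(*a,(0,0,640,400),'k',.054,.07,80)
E
```

```text
[ 10 177 252] [0.54349547 0.18535461 0.0428467 ] [252 137  77]
156 ((581.88916015625, 73.27091217041016), (146.47312927246094, 88.04154205322266), 8.300121307373047) 0.03300786019009422
168 ((406.58831787109375, 560.131591796875), (120.33985137939453, 987.88232421875), 20.701738357543945) 0.033385892532918515
181 ((547.736328125, 238.52545166015625), (127.4670639038086, 90.9122085571289), 9.794785499572754) 0.03274334306876803
2.8333 [0.54522205 0.17126625 0.24996864]
o [327. 143.] 1924 rect c 567.9 174.5 wh [72.6 39. ] ang 7.8 z med 0.0428 z95 0.0441 mean [0.5735 0.1758 0.0428]
o [391. 152.] 297 rect c 565.3 105.8 wh [ 34.6 114.2] ang 80.4 z med 0.0413 z95 0.0435 mean [0.5737 0.1061 0.0409]
o [262. 154.] 388 rect c 532.5 241.2 wh [89.5 12.6] ang 9.2 z med 0.0425 z95 0.0439 mean [0.5516 0.2426 0.0422]
k [314. 121.] 3567 rect c 537.5 170.8 wh [205.6 299.8] ang 8.5 z med 0.0583 z95 0.0598 mean [0.5919 0.192  0.0581]
k [327. 269.] 1078 rect c 433.6 153.1 wh [  7.2 221.4] ang 9.0 z med 0.0582 z95 0.0598 mean [0.4341 0.1543 0.0579]
```

View pics/w1.png

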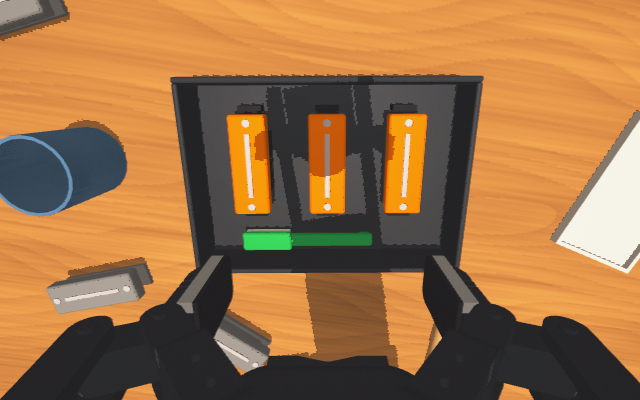

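The wrist view shows the tops at about (248,163), (327,163) and (406,163), clear of the brush at (307,240), with the mug at left near (60,170). The measured centres and heights agree (box (537.5,170.7) at 8.6°, tops 43–44 mm up). I'll start by feeling cassette_a.

```bash
cat >> lib.py <<'E'
B=np.array([.5375,.1707]); A=8.6
def cpos(y,x=.015):
    a=np.radians(A); return B+[x*np.cos(a)-y*np.sin(a),x*np.sin(a)+y*np.cos(a)]
def feel(y,shift,z=.012):
    p=cpos(y+shift)
    goto([*p,.13],R(A)); 
    hit=move_linear([*p,z],rate=.08,until_force=6); print('down hit',hit,current_position().round(4),current_t())
    if hit: return None
    grab(); wait(.2); f0=current_wrist_force(); z0=current_position()[2]
    print('grab w',current_width(),'gf',current_gripper_force(),'F',f0.round(2))
    hit=move_linear([*p,z+.008],rate=.02,until_force=7); wait(.1)
    print('lift hit',hit,'dz',(current_position()[2]-z0).round(4),'dF',(current_wrist_force()-f0).round(2),'t',current_t())
    return hit
E
python3 - <<'E'
from lib import *
a=wrist('w2'); p,d,W=a
h=cv2.cvtColor(p,cv2.COLOR_RGB2HSV).astype(int); m=((h[...,0]<22)&(h[...,1]>200)&(W[...,2]>.035)&(W[...,2]<.05)).astype(np.uint8)
n,l,s,c=cv2.connectedComponentsWithStats(m)
for i in range(1,n):
    if s[i,4]>500: Q=W[l==i]; print(cv2.minAreaRect((Q[:,:2]*1000).astype(np.float32)),np.median(Q[:,2]))
print([cpos(y).round(4) for y in(-.085,0,.085)])
print(feel(-.085,.0025))
E
```

```text
((537.0206298828125, 255.81430053710938), (109.31978607177734, 40.567684173583984), 8.722397804260254) 0.04271890261458533
((549.5123901367188, 171.86978149414062), (109.53679656982422, 39.39250183105469), 8.800610542297363) 0.042834105567972514
((562.8208618164062, 88.26673889160156), (108.01238250732422, 39.627140045166016), 8.743243217468262) 0.042894215683404846
[array([0.565 , 0.0889]), array([0.5523, 0.1729]), array([0.5396, 0.257 ])]
down hit False [0.5651 0.0914 0.0125] 5.1417
grab w 0.45757179085264504 gf 61.646246910095215 F [ 0.38 -2.14  5.21]
lift hit True dz 0.0 dF [-2.11  2.13 -3.63] t 6.1417
True
```

```bash
python3 - <<'E'
from lib import *
p0=current_position(); f0=current_wrist_force(); print(p0,f0.round(2),current_width())
for th in (12,20):
    hit=move_linear([p0[0],p0[1],p0[2]+.008],rate=.015,until_force=th); f=current_wrist_force(); wait(.1)
    print(th,hit,(current_position()-p0).round(4),(f-f0).round(2),(current_wrist_force()-f0).round(2),current_gripper_force(),current_t())
E
```

```text
[0.5641679  0.09133704 0.01246538] [-1.74 -0.01  1.58] 0.459616497982895
12 False [-0.0001 -0.      0.0079] [ 0.54 -0.1  -3.87] [ 1.43 -0.21 -4.16] 61.04739546775818 6.9167
20 False [-0.    -0.     0.008] [ 1.46 -0.01 -4.3 ] [ 1.3  -0.92 -4.26] 61.046719551086426 7.2667
```

Cassette_a rose 8 mm carrying only about 2.7 N, its own weight, with a steady grip. That makes it the loose one. Now I lift it out and carry it to the tray.

```bash
python3 - <<'E'
from lib import *
p=current_position()
h=move_linear([p[0],p[1],.19],rate=.08,until_force=15)
print('lift',h,current_position().round(4),current_wrist_force().round(2),current_width(),current_t())
if not h:
    move_linear([.560,-.205,.19],rate=.15,orientation=R(-15))
    move_linear([.560,-.205,.10],rate=.1)
    p,d,W=wrist('w3'); print(current_position().round(4),current_t(),current_gripper_force())
E
```

```text
lift False [0.564  0.0913 0.1896] [-0.83  0.32 -1.98] 0.4571435463975536 9.5333
[ 0.5606 -0.2052  0.1009] 12.7583 60.96577048301697
```

View pics/w3.png

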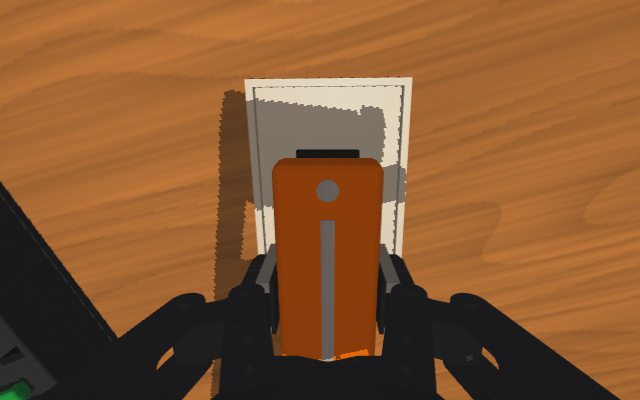

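The picture shows the cassette (columns 272–383) held level, centred and parallel over the tray (far rim at columns 245–412). I'll lower it, release and back off.

```bash
python3 - <<'E'
from lib import *
q=[.560,-.205]
move_linear([*q,.025],rate=.06)
f0=current_wrist_force()
h=move_linear([*q,.0085],rate=.015,until_force=5)
wait(.2); print('down',h,current_position().round(4),(current_wrist_force()-f0).round(2),current_gripper_force(),current_t())
open_gripper(); wait(.2)
move_linear([*q,.15],rate=.08)
move_linear([.46,-.205,.25],rate=.15); wait(.3)
p,d=grab_frame("scene"); cv2.imwrite('pics/s2.png',cv2.resize(p[150:270,140:520,::-1],None,fx=2,fy=2,interpolation=cv2.INTER_CUBIC))
c=get_calibration("scene"); W=cloud(p,d,c["T"],200/np.tan(np.radians(c["fov_y"]/2)),c["cx"],c["cy"])
a=(p,d,W); blobs(*a,(150,165,400,255),'o',.03,.06); blobs(*a,(150,165,250,235),'w',-.01,.03)
print(current_t(),current_width())
E
```

```text
down True [ 0.5599 -0.205   0.0115] [-0.08 -0.69  7.54] 61.66957139968872 15.2
o [202. 192.] 275 rect c 563.4 -200.1 wh [ 37.8 103.6] ang 76.8 z med 0.0412 z95 0.044 mean [ 0.5632 -0.1913  0.0397]
o [341. 227.] 373 rect c 552.2 173.2 wh [108.4  39.9] ang 8.7 z med 0.0432 z95 0.0452 mean [0.5627 0.176  0.0422]
o [379. 233.] 362 rect c 540.1 257.1 wh [107.2  39.4] ang 8.8 z med 0.0432 z95 0.0452 mean [0.5519 0.2597 0.0422]
w [186. 214.] 632 rect c 600.9 -215.7 wh [113.7  95.2] ang 76.4 z med 0.0054 z95 0.0127 mean [ 0.6167 -0.2123  0.0065]
19.2583 1.0004022804980788
```

View pics/s2.png

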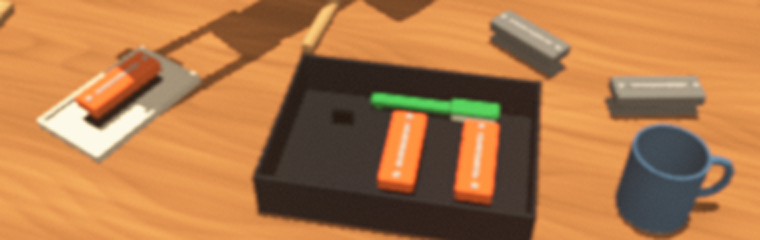

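The cassette lies upright and flat in the tray (crop (118,85)). The other two, the brush and the mug haven't moved, and the gripper is clear.

```bash
python3 -c "
from workcell import *
print(sign_off(),current_t())"
```

```text
the job is handed in; nothing more can be done
the job is handed in; nothing more can be done
```

Cassette_a lifted with only its own weight, so I took it as the loose one (b and c were not felt); it was set down upright and flat in the drying tray while still gripped, then released, with the other cassettes, brush and mug left in place, and the job was handed in at about 19 s with no verdict shown.

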